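# Isolate the fuse panel and draw its fuse carrier

### The job

On the fuse panel, first switch the isolator off by pulling its black toggle right over towards the robot's side of the panel. Then pinch the two side catches of the fuse carrier together between the fingers and, still pinching, draw the carrier straight up out of its way until it is at least 10 cm above where it sat. Finish while holding it up there, upright and free of everything but the fingers with both catches still pinched in; leave the blanking inserts in their ways and the other things on the bench where they are.

Things in the scene. Friction and masses are not known exactly. Their poses are not given: they have to be found in the camera images.
- panel: fixed fuse panel flat on the bench: steel plate 170 x 280 mm (its x, y), DIN rail along its y. Origin at bench level under the plate's centre, z up; its -x side faces the robot. In its frame (mm): isolator at y 84; three alike white fuse ways at y 46, 10, -26; grey terminals at y -50 to -98, 58 high; all modules centred at x 0. Only the toggle and the carrier stand above 75
- middle_way (a point): centre of the mouth of the middle fuse way, at panel (0, 10, 60) mm. Each way is 36 wide (y), 90 long (x): raised rim 60 high within x +-30, end shoulders 50 high beyond. Its well is 48 long, 25 wide, floor at height 30; across each x end a lip (height 54 to 60) under which a catch's barb hooks
- isolator (a joint): black toggle of the isolator, angle in rad about the panel's y axis: 0 = on (leaning 0.5 rad towards the panel's +x), 1.0 = off (leaning 0.5 rad towards the panel's -x). Stays where it is left; needs about 0.06 N m. Starts on (0 to 0.1)
- isolator_pivot (a point): hinge axis of the toggle at the middle of its width, at panel (0, 84, 68) mm. The isolator module is 36 wide (y) and 90 long (x): its middle 45 mm is 74 high, its end shoulders are 58 high
- isolator_tip (a point): middle of the free end of the toggle's bar, 30 mm from the pivot; the bar is 30 mm wide along the panel's y, 8 mm thick, and stands about 20 mm above the isolator's 74 mm high face
- carrier: loose black fuse carrier, 0.12 to 0.21 kg, seated in any of the three ways, its axes along the panel's. 58 mm long over its two grey side catches (its x), 30 wide (y), 70 high. Origin at the underside centre (tips of its two copper blades), 36 mm above the bench when seated; it shows 46 mm above the way's rim and sinks 24 mm into it. It may float a millimetre in its way
- carrier_grip (a point): point on the carrier's centre line midway between the two catch pads, 47 mm above its origin (83 mm above the bench when seated)
- catch_far_pad (a point): middle of the outer face of the thumb pad of the catch at the carrier's +x end: 29 mm from the carrier's centre line, 47 mm above its origin. The pad is upright, 20 mm wide (y) and 34 mm tall (30 to 64 mm above the origin, so it begins 6 mm above the way's rim)
- catch_far (a joint): inward travel in m of the sprung catch at the carrier's +x end: 0 = out (locked), 0.006 = fully in; needs 3 N to start, 8 N fully in; springs back when let go. Its barb reaches 3 mm under the way's lip and locks the carrier until it is about 4 mm in. With both catches fully in it is 46 mm over the pads
- catch_near_pad (a point): the same point on the thumb pad at the carrier's -x end
- catch_near (a joint): inward travel in m of the catch at the carrier's -x end, same as catch_far
- blank_1: loose grey blanking insert lying in another way: flat cover 44 x 32 mm, 4 mm thick on the 60 mm rim, with a small rib on top (9 mm above the rim in all). Origin at the underside of its plug, 44 mm above the bench
- blank_2: second blanking insert, the same, in the remaining way
- multimeter: bystander: hand-held multimeter lying flat, 180 x 86 x 55 mm, origin at its underside centre; off to the robot's left
- screwdriver: bystander: screwdriver lying on the bench, off to the robot's right, about 200 mm long
There are look-alikes about, which are no part of the job. There is more than one size of the carrier; the job needs the middle-sized.

How it is judged (in metres and radians):
On the way, in this order (a step that is already met when the one before it is completed fails the run):
1. the isolator is switched off while the carrier is still seated (value of joint isolator above 0.8 rad and z of carrier in the frame of panel below 0.042 m), for 0.2 s.
2. both catches are pinched in by the fingers while the carrier is still in its way (value of joint each of catch_far, catch_near above 0.003 m and contact force between the fingers and carrier above 2 N and z of carrier in the frame of panel below 0.055 m), for 0.05 s.
At the end, for the whole second after the job is handed in: The carrier is held still by the fingers (over 2 N) with both catches pinched in more than 3 mm, more than 80 mm higher than it sat, within 0.25 rad of upright, not touching the panel; the isolator toggle is past 0.8 rad (off); both blanking inserts are within 8 mm of where they lay (z of carrier in the frame of panel above 0.116 m and angle between carrier's own z axis and vertical below 0.25 rad and value of joint each of catch_far, catch_near above 0.003 m and contact force between the fingers and carrier above 2 N and contact force between carrier and panel below 0.1 N and linear speed of carrier below 0.05 m/s and value of joint isolator above 0.8 rad and distance of each of blank_1, blank_2 from where it was at the start of the episode below 0.008 m); the arm keeps its last pose, push and grip.
It fails at once if the carrier is drawn while the isolator is on (value of joint isolator below 0.8 rad and z of carrier in the frame of panel above 0.048 m).
It fails at once if the carrier is wrenched out of its way, or let go, without both catches pinched in (z of carrier in the frame of panel above 0.048 m and value of joint any of catch_far, catch_near below 0.002 m).
It fails at once if a blanking insert is knocked out of its way (distance of any of blank_1, blank_2 from where it was at the start of the episode above 0.015 m).
It fails at once if a bystander is moved more than 30 mm (distance of any of multimeter, screwdriver from where it was at the start of the episode above 0.03 m).
It also fails if it takes over 43 s, if anything falls off the work surface, if the arm or the gripper's body presses on something with over 40 N, if the wrist force passes 120 N, or if a joint passes its speed limit or range.

### The arm

A 6-joint arm with a two-finger parallel gripper is mounted at the origin on the work surface. World frame = base frame: x ahead of the robot, y to its left, z up, the work surface at z = 0. Lengths are in mm, angles in rad, forces in N, time in s.
With the tool pointing down it reaches from about 350 to 975 mm from the base axis. Payload 7.1 kg.
Tool frame: the origin (TCP) lies between the finger pads; the fingertips stand 19 mm ahead of it and the grasp point (between the pads) is the TCP (ctrl.tcp_to_tips is the distance from the TCP to the fingertips, in mm); z points along the fingers, y is the line along which they close (so a half turn about z gives the same grasp; the last joint's range is limited). The gripper opens to 88 mm and grips with 3 to 60 N. Pads are 20 mm wide; open, the fingers measure 115 mm over their backs; the gripper's body (75 mm by 178 mm) begins 61 mm behind the grasp point.
Start: joints at [1.13, 0.423, 1.63, -0, 1.089, -0.019], TCP at [255.845, 570.218, 241.675] pointing down, gripper open.
Joint ranges: [-3, 3], [-0.9, 2.11], [0.09, 2.58], [-1.31, 4.45], [0.11, 2.69], [-2.54, 2.54]. Speed limits (rad/s): [2.39, 2.39, 3.01, 3.14, 3.14, 3.14].

### API

Orientations are given as a rotation vector (axis times angle).
In Python, from workcell import status, optics, ctrl gives the robot as it stands. The module is installed in compiled form; this text tells all that it offers.
- The arm moves only by the shell command python3 -m inch 'ROWS'. ROWS is JSON, a list that holds one entry, the list of rows, each a list of 7 numbers: the shift along the tool's x, y, z in mm, then the turn, a rotation vector about the tool's x, y, z in rad, then the opening in per cent of the stroke, from 0 (shut) to 100 (fully open). A call has 1 to 20 rows; each row is the pose to reach, as a shift and turn from the pose commanded when the call began, along the tool's axes at that moment; what a row does not reach only later rows make up. A row lasts 1/10 s, in which the tool goes at most 50 mm and 8.59 degrees, less where a joint would pass 70% of its speed; a pose out of reach is approached as far as the arm can. A call with a gripper value outside its range is refused whole. The fingers move at their own pace and stop on an object; the grip force is fixed at half the most. Time passes only in rows, so rows that repeat a pose let the fingers close. It gives the time, the measured TCP pose, the force, the opening and the grip force at its end, in the units of the state.
- status.get_obs(): the state, without advancing time (a new reading comes with each control period).
- optics.get_image(name): name is "side" or "top" or "wrist"; returns a dict with "frame" (400x640x3 uint8, red, green, blue), "fx", "fy", "cx", "cy" (pixels), "rvec" (rotation vector, rad) and "tvec" (3), from world to camera coordinates, as OpenCV has them; the wrist camera has in their place "hand_eye" (4x4, takes a point from camera to tool coordinates, whose origin is the TCP and whose axes are the flange's). Camera axes: x right, y down, z forward; pixel columns grow to the right and rows downward; lengths in mm; the calibration is good to about 2 mm. A picture is of the moment at which its call begins: read the wrist's pose just before it. There is no depth.
- ctrl.close_job(): hands the job in; it is judged then, once.
The state is a dict: "t": time; "qpos": joint angles; "qvel": joint speeds; "joint_torque": joint torques, N m; "ee_pos": TCP position; "orientation": TCP orientation; "ft_force": force on the tool from outside, world axes, zero at the start; "moment": the same for the moment, N m; "width": finger opening in mm; "grasp_force": force on a finger pad.
Only numpy, scipy, OpenCV 4.12 (cv2) and the standard library are available. Lean on these libraries where they do the work, as an engineer would, in place of code of your own. Each camera call takes 0.05 s, during which the arm holds its last target. There are 200 camera calls.

## Working session

There is one attempt and no reset: what is moved stays moved. The work goes in short steps, Python scripts to look and compute and a shell command to move; the robot and the scene stay as the last step left them, time stands still between calls to the robot, and variables do not carry over. Pictures are saved under pics/ and viewed, at most 10 in all, crops included, and the job is handed in when it is done.

```bash
mkdir -p pics; cat > h.py <<'E'
import numpy as np, cv2
from scipy.spatial.transform import Rotation as R
from workcell import status, optics, ctrl
def cam(name):
    o=status.get_obs(); im=optics.get_image(name)
    K=np.array([[im['fx'],0,im['cx']],[0,im['fy'],im['cy']],[0,0,1.]])
    if 'hand_eye' in im:
        T=np.eye(4);T[:3,:3]=R.from_rotvec(o['orientation']).as_matrix();T[:3,3]=o['ee_pos']
        W=T@np.array(im['hand_eye'])   # cam->world
    else:
        E=np.eye(4);E[:3,:3]=R.from_rotvec(np.ravel(im['rvec'])).as_matrix();E[:3,3]=np.ravel(im['tvec']);W=np.linalg.inv(E)
    return np.array(im['frame']),K,W
def plane(K,W,u,v,z):
    d=W[:3,:3]@np.linalg.solve(K,[u,v,1.]);c=W[:3,3];return c+d*(z-c[2])/d[2]
def proj(K,W,p):
    q=np.linalg.inv(W)@np.append(p,1);q=K@q[:3];return q[:2]/q[2]
E
python3 - <<'E'
from h import *
a=[]
for n in('top','side'):
    f,K,W=cam(n);np.savez(n,f=f,K=K,W=W);cv2.imwrite(f'pics/{n}.png',f[:,:,::-1])
    print(n,W[:3,3],K[0,0])
o=status.get_obs();print(o)
E
```

```text
top [ 346.20833823    9.25766953 1102.62149353] 368.52268863367436
side [  45.10620657 -858.61807433  876.85530754] 467.43389150948275
{'t': 0.1, 'qpos': array([ 1.12999144e+00,  4.23771881e-01,  1.63060539e+00, -5.05400090e-06,
        1.08860940e+00, -1.89861934e-02]), 'qvel': array([-6.37301336e-05, -1.40537421e-03, -1.13129248e-03, -1.84539657e-03,
        2.13861901e-03,  1.33839929e-03]), 'joint_torque': array([ 6.03380577e-04, -5.45611811e+01, -2.74325895e+01,  6.45054085e-02,
        1.87384657e-02, -3.70627936e-05]), 'ee_pos': array([255.65330099, 569.79662001, 240.97797628]), 'orientation': array([-6.57620506e-01, -3.07167164e+00,  2.13349232e-03]), 'ft_force': array([ 0.71085951, -1.02610268, -0.01900358]), 'moment': array([ 0.00120747, -0.01367583, -0.00387049]), 'grasp_force': 0.0, 'width': 87.76900231029599}
```

View pics/top.png

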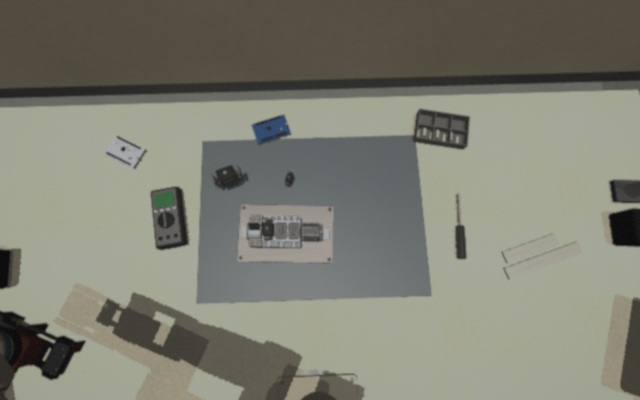

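View pics/side.png

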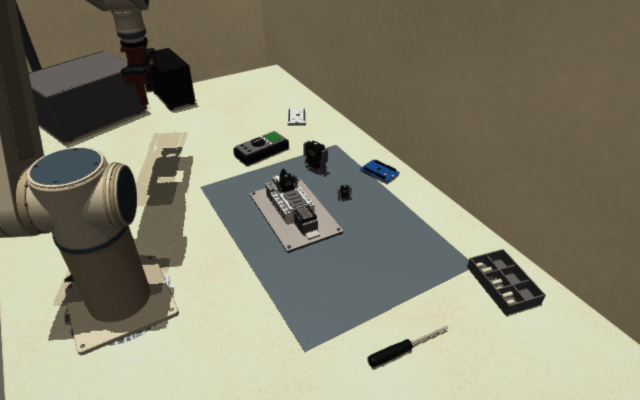

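Top view: the panel is at about (286,234). Candidates for the carrier are the one seated in the panel at (267,229), a large loose one at (228,177) and a small loose one at (290,179). By the description I choose the seated one. The isolator is at about (255,230), and I'll check both in a close crop.

```bash
python3 - <<'E'
from h import *
d=np.load('top.npz');s=np.load('side.npz')
a=cv2.resize(d['f'][195:272,230:345],(800,536),interpolation=cv2.INTER_CUBIC)
cv2.imwrite('pics/c1.png',a[:,:,::-1])
b=cv2.resize(s['f'][150:260,240:360],(600,550),interpolation=cv2.INTER_CUBIC)
cv2.imwrite('pics/c2.png',b[:,:,::-1])
f=d['f'].astype(int)
for uv in [(241,207),(332,207),(332,261),(241,261),(286,234),(267,229)]: print(uv,plane(d['K'],d['W'],*uv,10 if uv!=(267,229) else 106))
# plate mask: warm vs mat bluish
r=f[195:275,225:345]; m=((r[:,:,0]-r[:,:,2])>8).astype(np.uint8)
c=max(cv2.findContours(m,0,2)[0],key=cv2.contourArea)+np.array([225,195])
rc=cv2.minAreaRect(c);print(rc)
bp=[plane(d['K'],d['W'],*p,5)[:2] for p in cv2.boxPoints(rc)];print(np.round(bp,1),np.mean(bp,0),[np.linalg.norm(bp[i]-bp[i-1]) for i in range(4)])
E
```

```text
(241, 207) [587.75309571 213.82524855  10.        ]
(332, 207) [578.74053677 -61.7809375   10.        ]
(332, 261) [416.89924858 -54.42032521  10.        ]
(241, 261) [425.78711084 212.15138758  10.        ]
(286, 234) [500.9981049   79.02922157  10.        ]
(267, 229) [502.81686278 124.42383496 106.        ]
((285.4342346191406, 233.2886962890625), (94.22114562988281, 55.78883743286133), 1.1457629203796387)
[[428.7 222.6]
 [597.  221.3]
 [581.7 -65.5]
 [414.  -54.5]] [505.35213382  80.95554443] [np.float64(277.475264052221), np.float64(168.30878414092777), np.float64(287.199082478743), np.float64(168.14071407616842)]
```

View pics/c1.png

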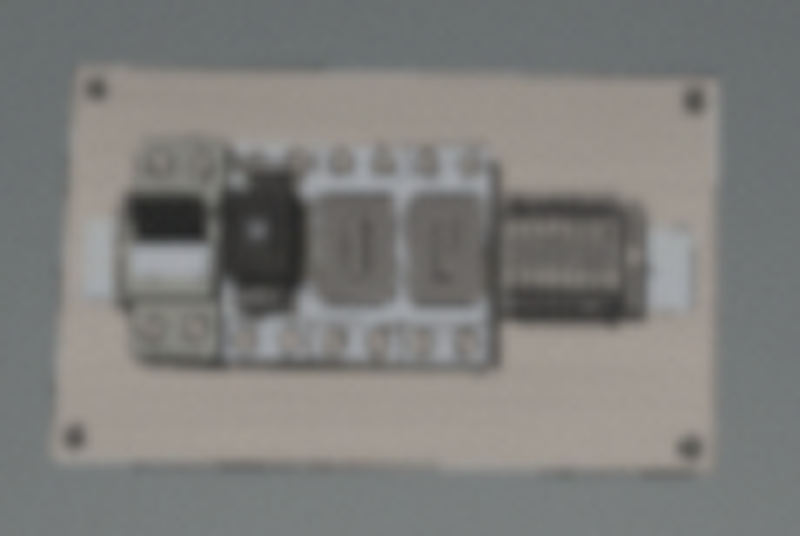

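View pics/c2.png

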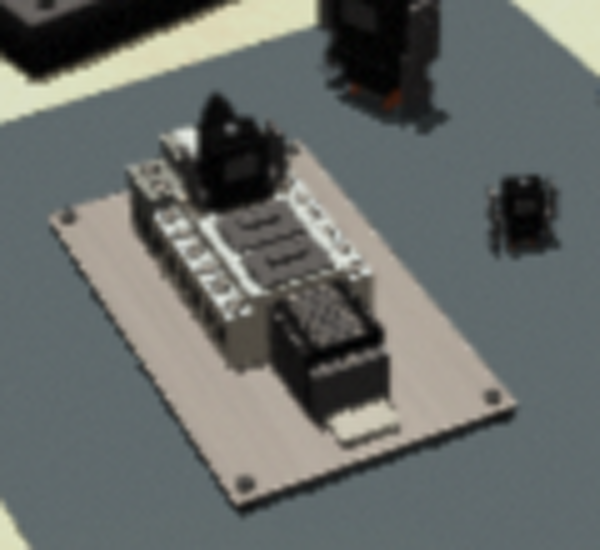

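The carrier is in the isolator-side way (panel y 46), black, at (267,229), with the toggle just left of it leaning away from the robot. The two grey blanks are at about (281,230) and (294,230). The loose carriers are clearly a bigger and a smaller one. Next I work out the panel yaw from the screws and a hover move.

```bash
python3 - <<'E'
from h import *
d=np.load('top.npz');K,W=d['K'],d['W']
s=[plane(K,W,230+u/6.957-.5,195+v/6.957-.5,6)[:2] for u,v in [(97,90),(694,100),(690,447),(74,437)]]
print(np.round(s,1),np.mean(s,0))
y=(s[0]-s[1])/np.linalg.norm(s[0]-s[1]);y2=(s[3]-s[2])/np.linalg.norm(s[3]-s[2])
print([np.arctan2(-v[0],v[1]) for v in(y,y2)])
for n,uv,z in[('carr',(265,240),106),('wayedge',(360,350),50)]: print(n,plane(K,W,230+uv[0]/6.957-.5,195+uv[1]/6.957-.5,z))
o=status.get_obs();print(R.from_rotvec(o['orientation']).as_matrix().round(3))
E
```

```text
[[587.  207.1]
 [574.  -53.4]
 [424.  -45.2]
 [436.9 215.5]] [505.50802262  81.02168518]
[np.float64(-0.049820292001995795), np.float64(-0.049380952598348196)]
carr [502.77030988 122.81374633 106.        ]
wayedge [464.77438776  90.55638439  50.        ]
[[-0.912  0.409 -0.001]
 [ 0.409  0.912 -0.001]
 [ 0.    -0.001 -1.   ]]
```

```bash
python3 -m inch '[[[-50,-36,0,0,0,0.14,100],[-100,-72,0,0,0,0.28,100],[-150,-108,0,0,0,0.42,100],[-200,-144,0,0,0,0.56,100],[-240,-174,0,0,0,0.7,100],[-280,-203,0,0,0,0.82,100],[-320,-232,0,0,0,0.94,100],[-360,-260,0,0,0,1.06,100],[-390,-282,0,0,0,1.16,100],[-412,-297,0,0,0,1.2,100],[-412,-297,0,0,0,1.2,100],[-412,-297,0,0,0,1.2,100],[-412,-297,0,0,0,1.2,100],[-412,-297,0,0,0,1.2,100],[-412,-297,0,0,0,1.2,100]]]'
python3 - <<'E'
from h import *
f,K,W=cam('wrist');np.savez('w1',f=f,K=K,W=W);cv2.imwrite('pics/w1.png',f[:,:,::-1])
o=status.get_obs();print(o['t'],o['ee_pos'],R.from_rotvec(o['orientation']).as_matrix().round(3),o['qpos'])
c=np.array([505.5,81.]);a=-.051;X=np.array([np.cos(a),np.sin(a)]);Y=np.array([-np.sin(a),np.cos(a)])
for n,x,y,z in[('pivot',0,84,68),('tipOn',14.4,84,94),('carTop',0,46,106),('far',29,46,100),('near',-29,46,100),('b',0,10,64),('b2',0,-26,64)]+[('scr',i,j,6) for i in(-75,75) for j in(-130,130)]:
    print(n,proj(K,W,np.append(c+x*X+y*Y,z)).round(1))
E
```

```text
t: 1.6
ee_pos: [509.5, 131.9, 241.6]
orientation: [-2.275, -2.167, 0.0]
ft_force: [-0.0, 0.1, -0.4]
width: 87.5
grasp_force: 0.0
1.65 [509.57819426 131.76776309 241.68215784] [[ 0.049  0.999 -0.   ]
 [ 0.999 -0.049  0.   ]
 [ 0.    -0.    -1.   ]] [2.30362364e-01 2.78854387e-01 1.84704966e+00 1.40844378e-04
 1.01581308e+00 2.79164193e-01]
pivot [317.7 153. ]
tipOn [333.3 156.8]
carTop [317.5 200.3]
far [348.7 198.5]
near [286.4 198.4]
b [317.7 221.7]
b2 [317.7 252.6]
scr [262.9 303.8]
scr [252.4 105.3]
scr [372.7 304. ]
scr [383.6 105.6]
```

View pics/w1.png

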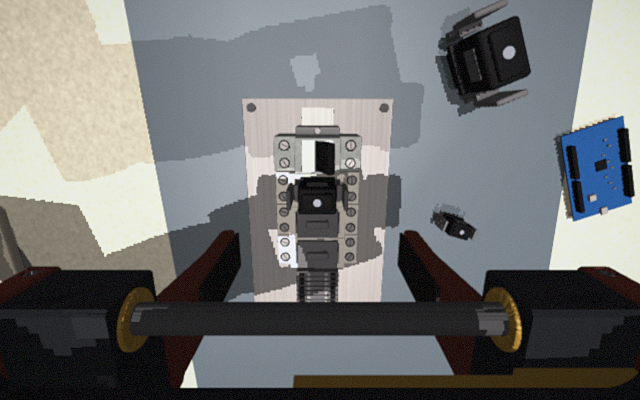

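Wrist view: carrier top at (318,203), toggle bar at (325,156), plate screws at (252,107) and (384,107), all within about 2 px of prediction, so the panel pose is confirmed to about 2 mm. Now I close the fingers and go down beyond the toggle.

```bash
python3 -m inch '[[[34,41,0,0,0,0,0],[34,41,0,0,0,0,0],[34,41,20,0,0,0,0],[34,41,40,0,0,0,0],[34,41,60,0,0,0,0],[34,41,80,0,0,0,0],[34,41,95,0,0,0,0],[34,41,110,0,0,0,0],[34,41,110,0,0,0,0],[34,41,110,0,0,0,0],[34,41,110,0,0,0,0]]]'
python3 -c "
from h import *
print(ctrl.tcp_to_tips)
f,K,W=cam('wrist');cv2.imwrite('pics/w2.png',f[:,:,::-1])"
```

```text
t: 2.75
ee_pos: [553.4, 162.6, 132.5]
orientation: [2.277, 2.164, 0.002]
ft_force: [-0.1, 0.8, 0.6]
width: 3.3
grasp_force: 0.0
19.0
```

View pics/w2.png

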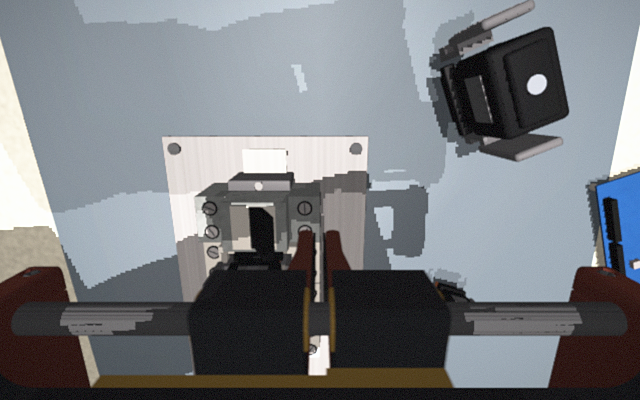

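The fingers are shut at (318,235), on the far side of the toggle (262,232). Lower them and sweep towards the robot.

```bash
python3 -m inch '[[[0,0,15,0,0,0,0],[0,0,30,0,0,0,0],[0,0,30,0,0,0,0],[0,-6,30,0,0,0,0],[0,-10,30,0,0,0,0],[0,-14,30,0,0,0,0],[0,-18,30,0,0,0,0],[0,-22,30,0,0,0,0],[0,-25,30,0,0,0,0],[0,-28,30,0,0,0,0],[0,-30,30,0,0,0,0],[0,-32,30,0,0,0,0],[0,-34,30,0,0,0,0],[0,-34,30,0,0,0,0],[0,-34,30,0,0,0,0]]]'
```

```text
t: 4.3
ee_pos: [518.8, 164.2, 101.7]
orientation: [-2.277, -2.164, -0.0]
ft_force: [2.9, -0.5, 4.5]
width: 0.5
grasp_force: 1.9
```

```bash
python3 -m inch '[[[0,-2,0,0,0,0,0],[0,-4,0,0,0,0,0],[0,-4,0,0,0,0,0]]]'; python3 -m inch '[[[0,-2,0,0,0,0,0],[0,-3,0,0,0,0,0],[0,-3,0,0,0,0,0]]]'
```

```text
t: 4.6
ee_pos: [514.2, 164.4, 101.4]
orientation: [-2.277, -2.164, 0.001]
ft_force: [2.9, 1.1, 1.1]
width: 0.6
grasp_force: 1.6
t: 4.9
ee_pos: [513.2, 164.6, 101.8]
orientation: [2.276, 2.163, 0.004]
ft_force: [8.7, 0.1, -1.4]
width: 0.6
grasp_force: 3.2
```

```bash
python3 -m inch '[[[0,6,0,0,0,0,0],[0,8,-10,0,0,0,0],[0,8,-50,0,0,0,0],[0,8,-90,0,0,0,20],[-20,0,-120,0,0,0,100],[-38,-2,-120,0,0,0,100],[-38,-2,-120,0,0,0,100],[-38,-2,-120,0,0,0,100],[-38,-2,-120,0,0,0,100],[-38,-2,-120,0,0,0,100],[-38,-2,-120,0,0,0,100]]]'
python3 - <<'E'
from h import *
f,K,W=cam('wrist');np.savez('w3',f=f,K=K,W=W)
cv2.imwrite('pics/w3.png',cv2.resize(f[80:280,180:460],(784,560),interpolation=cv2.INTER_CUBIC)[:,:,::-1])
c=np.array([505.5,80.]);a=-.050;X=np.array([np.cos(a),np.sin(a)]);Y=np.array([-np.sin(a),np.cos(a)])
for n,x,y,z in[('tipOff',-14.4,84,94),('tipOn',14.4,84,94),('carTop',0,46,106),('far',29,46,100),('near',-29,46,100),('b',0,10,64),('b2',0,-26,64)]:
    print(n,((proj(K,W,np.append(c+x*X+y*Y,z))-[180,80])*2.8).round(0))
E
```

```text
t: 6.0
ee_pos: [507.7, 127.1, 221.1]
orientation: [-2.276, -2.164, 0.002]
ft_force: [0.3, 0.0, -1.2]
width: 60.8
grasp_force: 0.0
tipOff [343. 212.]
tipOn [437. 212.]
carTop [390. 343.]
far [484. 338.]
near [296. 338.]
b [390. 406.]
b2 [390. 498.]
```

View pics/w3.png

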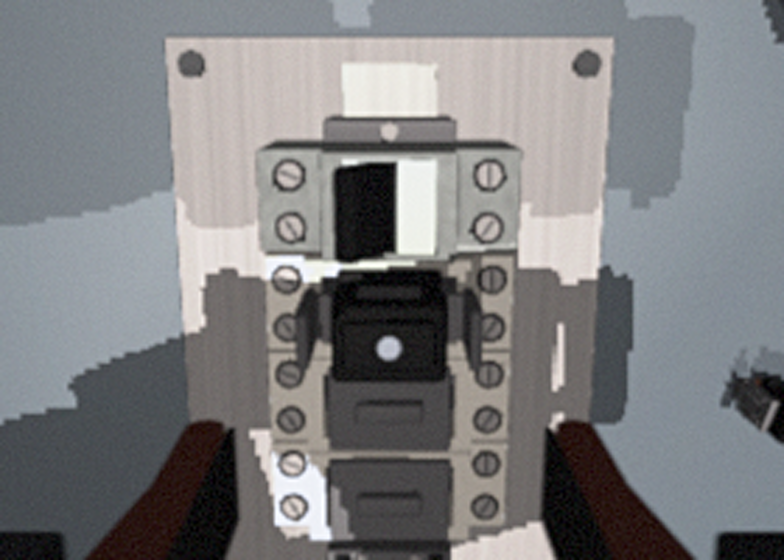

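The toggle is now leaning to the robot's side, spanning (335–395, 165–255) in the crop, and the carrier top at (390,343) is right on its prediction. Descend over the carrier.

```bash
python3 -m inch '[[[-1,0,10,0,0,0,100],[-1,0,20,0,0,0,100],[-1,0,30,0,0,0,100],[-1,0,40,0,0,0,100],[-1,0,50,0,0,0,100],[-1,0,70,0,0,0,100],[-1,0,90,0,0,0,100],[-1,0,110,0,0,0,100],[-1,0,125,0,0,0,100],[-1,0,137,0,0,0,100],[-1,0,137,0,0,0,100],[-1,0,137,0,0,0,100]]]'
```

```text
t: 7.25
ee_pos: [507.9, 125.7, 84.6]
orientation: [-2.277, -2.164, 0.0]
ft_force: [0.4, 0.4, 0.8]
width: 87.8
grasp_force: 0.0
```

```bash
python3 -m inch '[[[0,0,0,0,0,0,0],[0,0,0,0,0,0,0],[0,0,0,0,0,0,0],[0,0,0,0,0,0,0],[0,0,0,0,0,0,0],[0,0,0,0,0,0,0],[0,0,0,0,0,0,0],[0,0,0,0,0,0,0],[0,0,0,0,0,0,0],[0,0,0,0,0,0,0],[0,0,0,0,0,0,0],[0,0,0,0,0,0,0]]]'
```

```text
t: 8.45
ee_pos: [508.1, 125.7, 85.5]
orientation: [2.277, 2.164, 0.001]
ft_force: [-2.6, -0.6, 10.0]
width: 44.1
grasp_force: 30.0
```

Width is 44 mm at 30 N, so both catches are in. Draw up slowly at first.

```bash
python3 -m inch '[[[0,0,-2,0,0,0,0],[0,0,-4,0,0,0,0],[0,0,-6,0,0,0,0],[0,0,-8,0,0,0,0],[0,0,-8,0,0,0,0]]]'
```

```text
t: 8.95
ee_pos: [508.0, 125.7, 92.8]
orientation: [2.277, 2.164, 0.0]
ft_force: [0.7, -0.5, -1.6]
width: 44.0
grasp_force: 30.0
```

Free, with only the carrier's weight on the wrist. Carry on up.

```bash
python3 -m inch '[[[0,0,-5,0,0,0,0],[0,0,-10,0,0,0,0],[0,0,-16,0,0,0,0],[0,0,-22,0,0,0,0],[0,0,-30,0,0,0,0],[0,0,-40,0,0,0,0],[0,0,-50,0,0,0,0],[0,0,-60,0,0,0,0],[0,0,-70,0,0,0,0],[0,0,-80,0,0,0,0],[0,0,-90,0,0,0,0],[0,0,-100,0,0,0,0],[0,0,-108,0,0,0,0],[0,0,-114,0,0,0,0],[0,0,-116,0,0,0,0],[0,0,-116,0,0,0,0],[0,0,-116,0,0,0,0],[0,0,-116,0,0,0,0]]]'
python3 - <<'E'
from h import *
f,K,W=cam('wrist');g,_,_=cam('side')
cv2.imwrite('pics/end.png',np.vstack([f[130:400],cv2.resize(g[110:260,200:480],(640,330))])[:,:,::-1])
E
```

```text
t: 10.75
ee_pos: [507.6, 125.6, 208.2]
orientation: [-2.277, -2.164, 0.001]
ft_force: [0.2, -0.3, -1.9]
width: 43.8
grasp_force: 30.0
```

View pics/end.png

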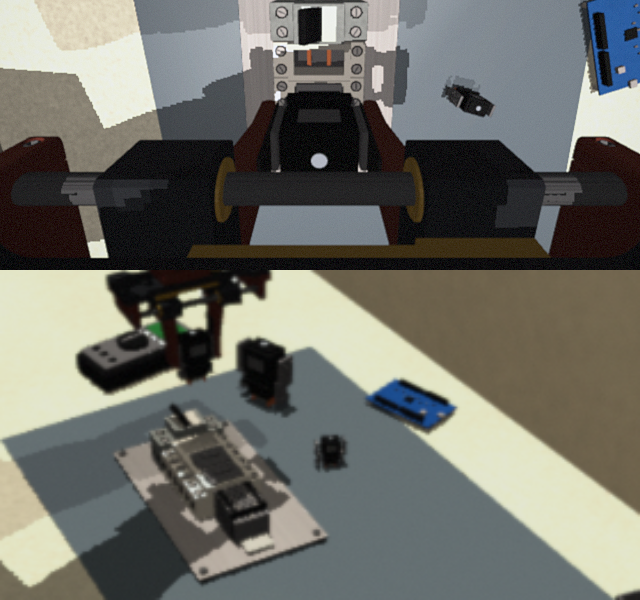

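The carrier (320,130) is held upright between the fingers and well clear of the panel. The toggle is off at (310,25) and its way is empty. In the side view the blanks are still seated at about (205,465).

```bash
python3 -c "
from workcell import ctrl
print(ctrl.close_job())"
```

```text
the job is handed in; nothing more can be done
None
```

The isolator is off and the carrier is held upright about 12 cm above its seat, with both catches pinched in and the blanking inserts still in their ways; the job is handed in at about 11 s, and no verdict was returned.

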